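Plug the T-handle into the exercise unit down to its hidden stop and clamp it

ROBOT

A 6-joint arm with a two-finger parallel gripper is mounted at the origin on the work surface. World frame = base frame: x ahead of the robot, y to its left, z up, the work surface at z = 0. Lengths are in mm, angles in rad, forces in N, time in s.
With the tool pointing down it reaches from about 250 to 850 mm from the base axis. Payload 12.5 kg.
Tool frame: the origin (TCP) lies between the finger pads; the fingertips stand 19 mm ahead of it and the grasp point (between the pads) is the TCP; z points along the fingers, y is the line along which they close (so a half turn about z gives the same grasp; the last joint's range is limited). The gripper opens to 93 mm and grips with 3 to 60 N. Pads are 15 mm wide; open, the fingers measure 128 mm over their backs; the gripper's body (75 mm by 188 mm) begins 65 mm behind the grasp point.
Start: joints at [1.181, 0.351, 1.652, -0, 1.139, -0.085], TCP at [165.025, 524.644, 237.633] pointing down, gripper open.
Joint ranges: [-2.75, 2.75], [-0.79, 2.1], [0.01, 2.65], [-1.57, 4.71], [0.07, 3.14], [-2.87, 2.87]. Speed limits (rad/s): [2.22, 2.22, 2.79, 3.14, 3.14, 3.14].

INTERFACE

Orientations are given as a unit quaternion [w, x, y, z].
In Python, from station import robot gives the robot as it stands. The module is installed in compiled form; this text tells all that it offers.
- The arm moves only by the tool step_arm, never from a script. Its argument "deltas" is a list of rows, each a list of 7 numbers: the shift along the tool's x, y, z scaled (see below), then the turn, a rotation vector about the tool's x, y, z scaled (see below), then the closure, from 0 (fully open) to 1 (shut). A call has 1 to 12 rows; each row is the pose to reach, as a shift and turn from the pose commanded when the call began, along the tool's axes at that moment, turning the shorter way round; what a row does not reach only later rows make up. The controller multiplies each number of a shift by 0.15 m and each number of a turn by pi rad. A row lasts 1/12 s, in which the tool goes at most 41.7 mm and 7.16 degrees, less where a joint would pass 70% of its speed; a pose out of reach is approached as far as the arm can. A call with a number of a shift or a turn outside -1 to 1 is refused whole. A call with a gripper value outside its range is refused whole. The fingers move at their own pace and stop on an object; "newtons" is the grip in N (left out, the last holds). Time passes only in rows, so rows that repeat a pose let the fingers close. It gives the time, the measured TCP pose, the force, the opening and the grip force at its end, in the units of the state.
- robot.get_obs(): the state, without advancing time (a new reading comes with each control period).
- robot.camera(name): name is "scene" or "top" or "wrist"; returns a dict with "image" (480x640x3 uint8, red, green, blue), "mtx" (3x3 intrinsics, pixels), "k1" (the pictures are not rectified: a ray, as slopes to the right and down, at radius r is drawn at 1 + k1 r^2 times it, then the intrinsics apply), "view" (4x4, takes a point from world to camera coordinates). Camera axes: x right, y up, looking along -z (the intrinsics and any distortion apply to the point x, -y, -z); pixel columns grow to the right and rows downward; lengths in mm; the calibration is good to about 2 mm. A picture is of the moment at which its call begins. There is no depth.
- robot.close_job(): hands the job in; it is judged then, once.
The state is a dict: "clock": time; "joints": joint angles; "qvel": joint speeds; "joint_efforts": joint torques, N m; "ee_pos": TCP position; "orientation": TCP orientation; "wrist_force": force on the tool from outside, world axes, zero at the start; "ft_torque": the same for the moment, N m; "width": finger opening in mm; "finger_force": force on a finger pad.
Only numpy, scipy, OpenCV 4.12 (cv2) and the standard library are available. Lean on these libraries where they do the work, as an engineer would, in place of code of your own. Each camera call takes 0.05 s, during which the arm holds its last target. There are 200 camera calls.

TASK

Set up the table-top exercise unit for the next patient: take the T-shaped handle out of the wooden rack and slide its square shank down into the unit's socket until you feel it come firmly up against the sprung stop hidden inside, without ramming it (never more than about 30 N on the stop). Let go of it there, then swing the unit's clamp lever all the way over, away from the robot's side. Leave the round-knob handle in the rack and everything else on the table where it is.

Things in the scene. Friction and masses are not known exactly. Their poses are not given: they have to be found in the camera images.
- tee: T-handle, 0.18-0.33 kg, upright in either rack hole. Origin: centre of its shank's lower end; z up. Steel shank 20 x 20 mm, sides parallel to x and y, z = 0 to 95 mm, lowest 8 mm tapered; round flange 60 mm across, z = 95-103 mm, which rests on the rack; black cross-bar 100 mm long along x, 26 mm wide along y, z = 110-138 mm. Any quarter-turn of it fits the socket
- tee_grip (a point): centre of the T-handle's cross-bar, 124 mm above the lower end of the shank: the place to grasp it, fingers closing across the 26 mm width; the flange's top is 21 mm below this point, so the fingertips just clear it or push on it
- core: the sprung stop hidden in the unit's socket; but this pose is the socket's MOUTH: origin at its centre, in the tower's top, 110 mm above the table; z up, x and y parallel to the sides of the 22 mm square bore. The stop's face is 50 to 75 mm below (unknown, cannot be seen); it yields from about 3 N, takes about 12 N at 5 mm, and is rigid beyond. Nothing else of the bore belongs to it
- unit: fixed exercise unit: black base 150 mm (x) x 290 mm (y), origin under its centre; +x points away from the robot within 0.35 rad. Grey tower 76 x 76 mm, 110 mm high, at y = -70 mm, socket in its top; pedestal 80 mm high at y = +70 mm bears the clamp lever. A sprung brake shoe in the bore, 20-40 mm deep, grips the shank: it slides with about 3 to 8 N of drag and stays where it is let go
- clamp (a joint): angle of the clamp lever, a black stick on the pedestal, in rad: 0 leaning to the unit's -x side (open), 1.0 leaning to its +x side (clamped, end of travel). It turns about a line parallel to the unit's y and stays where it is left. Starts at 0 to 0.2
- clamp_tip (a point): the upper end of the clamp lever, in its round ball knob, about 80 mm from its pivot, which is above the unit's x = 0, y = +70 mm; it starts some 40 mm on the -x side of the pivot and travels to 40 mm on the +x side. A light push of a few newtons moves it
- rack: the fixed wooden rack, 90 mm (x) x 250 mm (y), top at 115 mm, origin at the centre of its underside; its two 28 mm square holes are at y = -62.5 and +62.5 mm
- knobtool: the other plug-in handle in the rack: same shank and flange but a round knob 52 mm across, up to 140 mm above the shank's end; leave it alone
- cone: yellow stacking cone, 72 mm across, 130 mm high, origin under its base; leave it alone
- jar: squat jar, 72 mm across, 60 mm high, origin under its base; leave it alone
- dish: small aluminium tart dish, 84 mm across, 26 mm high, origin under its base; leave it alone
- dumbbell: small dumbbell, 150 mm long along its x, 60 mm high, origin under its middle; leave it alone
There are look-alikes about, which are no part of the job. What is shaped like the tee but orange or purple is not meant.

How it is judged (in metres and radians):
On the way, in this order (a step that is already met when the one before it is completed fails the run):
1. the T-handle's shank has entered the socket by 10 mm (z of tee in the frame of core below -0.01 m and horizontal distance between tee and core below 0.006 m), for 0.1 s.
2. the shank is pressed on to the hidden stop with more than 4 N (contact force between tee and core above 4 N and z of tee in the frame of core below -0.048 m), for 0.2 s.
3. the handle let go at the stop, the lever is swung over (value of joint clamp above 0.85 rad and contact force between the fingers and tee below 0.1 N and z of tee in the frame of core below -0.048 m), for 0.1 s.
At the end, for the whole second after the job is handed in: the T-handle stands in the socket, within 6 mm of its axis and upright within 5 degrees, at rest, still bearing on the hidden stop (more than 2 N) and at least 48 mm deep; the clamp lever is over (more than 0.85 rad) (contact force between tee and core above 2 N and z of tee in the frame of core below -0.048 m and horizontal distance between tee and core below 0.006 m and angle between tee's own z axis and vertical below 0.09 rad and linear speed of tee below 0.02 m/s and value of joint clamp above 0.85 rad); the robot touches nothing.
It fails at once if the stop is rammed: more than 30 N between the T-handle and the stop (contact force between tee and core above 30 N).
It fails at once if the round-knob handle or another bystander is moved by more than 25 mm (distance of any of knobtool, cone, jar, dish, dumbbell from where it was at the start of the episode above 0.025 m).
It also fails if it takes over 72 s, if anything falls off the work surface, if the arm or the gripper's body presses on something with over 40 N, if the wrist force passes 120 N, or if a joint passes its speed limit or range.

## Working session

There is one attempt and no reset: what is moved stays moved. The work goes in short steps, Python scripts to look and compute and a tool call to move; the robot and the scene stay as the last step left them, time stands still between calls to the robot, and variables do not carry over. Pictures are saved under pics/ and viewed, at most 10 in all, crops included, and the job is handed in when it is done.

Besides the shell and the picture viewer there is one more tool, called after "Emit:" in YAML: its name, and indented under it one key for each argument. step_arm: Moves the arm, as the interface text tells. Shifts and turns lie within -1 to 1; 1 stands for 0.15 m of shift or pi rad of turn. Its arguments: {"type":"object","properties":{"deltas":{"type":"array"},"newtons":{"type":"number"}},"required":["deltas"]}

```bash
mkdir -p pics; cat > h.py <<'E'
import numpy as np,cv2,json
from station import robot
def snap(n,f):
    c=robot.camera(n); cv2.imwrite(f'pics/{f}.png',c['image'][:,:,::-1])
    np.savez(f'pics/{f}.npz',mtx=c['mtx'],k1=c['k1'],view=c['view']); return c
def ray(f,u,v):
    c=np.load(f'pics/{f}.npz'); K=c['mtx'];V=c['view'];k=float(c['k1'])
    d=np.array([(u-K[0,2])/K[0,0],(v-K[1,2])/K[1,1]]); p=d.copy()
    for _ in range(30): p=d/(1+k*(p@p))
    R=V[:3,:3]; o=-R.T@V[:3,3]; return o,R.T@np.array([p[0],-p[1],-1])
def at(f,u,v,z):
    o,d=ray(f,u,v); return (o+d*(z-o[2])/d[2]).round(1)
def px(f,P):
    c=np.load(f'pics/{f}.npz'); K=c['mtx'];V=c['view'];k=float(c['k1'])
    q=V[:3,:3]@np.array(P,float)+V[:3,3]; p=np.array([q[0],-q[1]])/-q[2]; p=p*(1+k*(p@p))
    return (p*[K[0,0],K[1,1]]+[K[0,2],K[1,2]]).round(1)
def tool(dw):
    from scipy.spatial.transform import Rotation as R
    w,x,y,z=robot.get_obs()['orientation']; return R.from_quat([x,y,z,w]).inv().apply(dw)
E
python3 - <<'E'
from h import *
snap('top','top1');snap('scene','sc1')
o=robot.get_obs();print(o)
for f in('top1','sc1'):
    c=np.load(f'pics/{f}.npz');print(c['mtx'],c['k1'],c['view'])
E
```

```text
{'clock': 0.1, 'joints': array([ 1.18140823e+00,  3.51165731e-01,  1.65232124e+00,  5.21274528e-05,
        1.13909962e+00, -8.45758299e-02]), 'qvel': array([ 1.68941558e-03, -1.96020083e-03, -1.18140302e-03, -2.00860832e-05,
       -1.18526941e-03,  4.91711793e-04]), 'joint_efforts': array([ 2.50432167e-03, -4.98033535e+01, -2.85702878e+01,  7.01539102e-02,
        2.39585072e-02, -3.29691875e-05]), 'ee_pos': array([164.91049036, 524.41002388, 237.17912709]), 'orientation': array([-1.39679486e-04,  1.51827583e-01,  9.88406868e-01, -4.77524504e-04]), 'wrist_force': array([ 0.39300284,  0.00734837, -0.77152329]), 'ft_torque': array([-0.0473575 ,  0.02794333, -0.01453744]), 'finger_force': 0.0, 'width': 93.00784601741513}
[[507.26401214   0.         324.33127915]
 [  0.         507.26401214 237.03388278]
 [  0.           0.           1.        ]] 0.027934817608127074 [[-9.58070982e-03 -9.99953096e-01 -1.41979302e-03 -2.79581108e+01]
 [ 9.96970254e-01 -9.66171745e-03  7.71813753e-02 -4.79760357e+02]
 [-7.71914729e-02 -6.76039046e-04  9.97016058e-01 -1.41991142e+03]
 [ 0.00000000e+00  0.00000000e+00  0.00000000e+00  1.00000000e+00]]
[[468.2419535    0.         316.7496821 ]
 [  0.         468.2419535  240.17090396]
 [  0.           0.           1.        ]] -0.09039548224265347 [[ 7.73703984e-01  6.33273932e-01 -1.86084066e-02 -3.71732771e+02]
 [-4.43795181e-01  5.62701540e-01  6.97433018e-01  1.50191049e+02]
 [ 4.52137129e-01 -5.31348383e-01  7.16408342e-01 -1.34347824e+03]
 [ 0.00000000e+00  0.00000000e+00  0.00000000e+00  1.00000000e+00]]
```

View pics/top1.png

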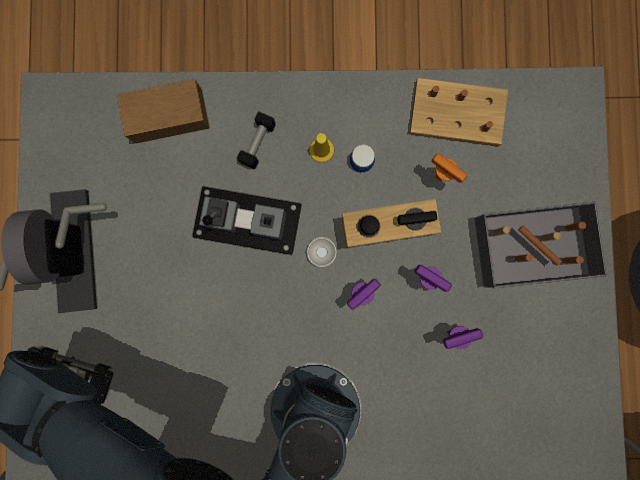

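View pics/sc1.png

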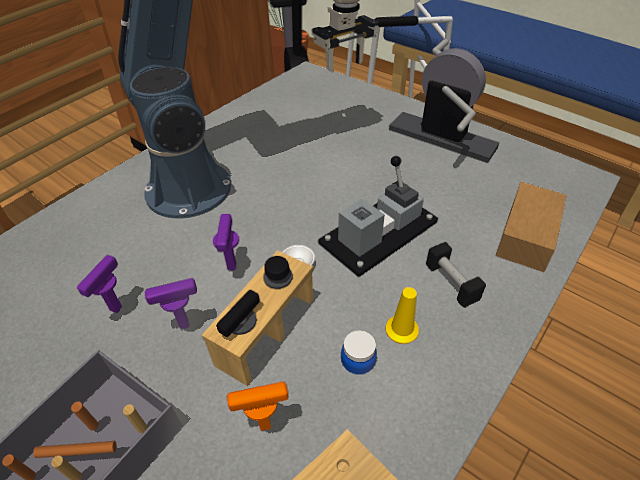

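The top view shows the tee (black bar) at about (417,217), the knob handle at (369,226) and the rack centre at (392,223). The socket is at about (268,221) and the lever ball at about (208,215). The scene view confirms these.

```bash
python3 - <<'E'
from h import *
A=lambda u,v,z:print((u,v,z),at('top1',u,v,z))
A(417,217,158);A(399,219,158);A(436,215,158);A(369,226,160)
A(268,221,110);A(208,215,165)
print('base',[at('top1',*p,15) for p in((204,187),(301,205),(292,253),(194,237))])
print('rack',[at('top1',*p,115) for p in((343,213),(438,200),(441,233),(348,247))])
for P in ((380,-250,145),(430,143,110)):print(px('sc1',P))
i=cv2.imread('pics/top1.png')[160:280,180:460];cv2.imwrite('pics/top1c.png',cv2.resize(i,(800,343),interpolation=cv2.INTER_CUBIC))
E
```

```text
(417, 217, 158) [ 517.9 -270.8  158. ]
(399, 219, 158) [ 513.2 -224.6  158. ]
(436, 215, 158) [ 522.6 -319.5  158. ]
(369, 226, 160) [ 495.7 -147.3  160. ]
(268, 221, 110) [516.6 116.8 110. ]
(208, 215, 165) [527.4 263.6 165. ]
base [array([626.6, 310.2,  15. ]), array([572.2,  33.2,  15. ]), array([435.2,  59.5,  15. ]), array([483.4, 337.3,  15. ])]
rack [array([535.5, -82.8, 115. ]), array([ 567.7, -335.4,  115. ]), array([ 479.7, -340.9,  115. ]), array([445. , -94.9, 115. ])]
[197.9 269. ]
[336.9 192.6]
```

View pics/top1c.png

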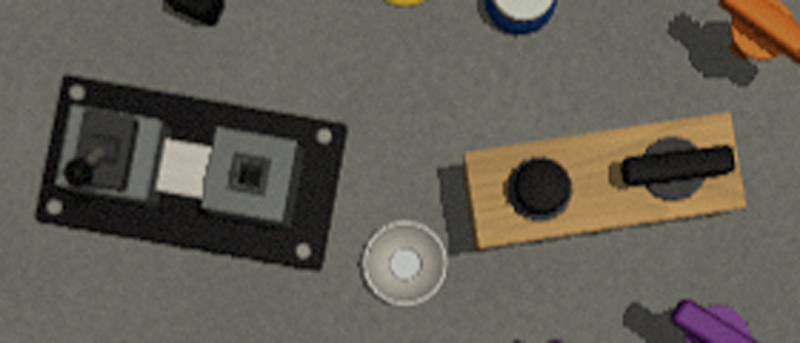

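The crop shows the tee's bar centred at crop (679,164), the socket at (249,174) and the ball at (78,172). I'll go via the tower for a close look.

Emit:
step_arm:
  deltas:
    - [-0.2,-0.12,-0.2,0,0,0,0]
    - [-0.5,-0.3,-0.5,0,0,0,0]
    - [-0.75,-0.45,-0.6,0,0,0,0]
    - [-1,-0.62,-0.6,0,0,0,0]
    - [-1,-0.62,-0.6,0,0,0,0]

```text
clock: 0.52
ee_pos: [281.2, 389.3, 328.6]
orientation: [0.0, 0.152, 0.988, 0.0]
wrist_force: [0.5, 0.2, -0.2]
width: 92.7
finger_force: 0.0
```

Emit:
step_arm:
  deltas:
    - [-0.25,-0.16,0,0,0,0.03,0]
    - [-0.5,-0.31,0,0,0,0.06,0]
    - [-0.75,-0.46,0,0,0,0.09,0]
    - [-1,-0.62,0,0,0,0.12,0]
    - [-1,-0.62,0,0,0,0.15,0]
    - [-1,-0.62,0,0,0,0.15,0]

```text
clock: 1.02
ee_pos: [396.7, 255.2, 327.3]
orientation: [-0.0, 0.382, 0.924, -0.0]
wrist_force: [-0.5, 1.0, -1.2]
width: 92.6
finger_force: 0.0
```

Emit:
step_arm:
  deltas:
    - [-0.25,-0.05,0,0,0,0.03,0]
    - [-0.5,-0.1,0,0,0,0.07,0]
    - [-0.75,-0.16,0,0,0,0.11,0]
    - [-1,-0.21,0,0,0,0.15,0]
    - [-1,-0.21,0,0,0,0.19,0]
    - [-1,-0.21,0,0,0,0.23,0]
    - [-1,-0.21,0,0,0,0.27,0]
    - [-1,-0.21,0,0,0,0.3,0]
    - [-1,-0.21,0,0,0,0.3,0]

```text
clock: 1.77
ee_pos: [479.9, 130.6, 327.4]
orientation: [-0.0, 0.758, 0.653, -0.0]
wrist_force: [-0.9, -0.3, 0.4]
width: 92.9
finger_force: 0.0
```

```bash
python3 - <<'E'
from h import *
snap('wrist','w1');o=robot.get_obs();print(o['ee_pos'],o['orientation'])
c=np.load('pics/w1.npz');V=c['view'];print(c['mtx'][0],c['k1'],-V[:3,:3].T@V[:3,3],V[:3,:3])
E
```

```text
[479.96268553 130.52751235 327.46145059] [-1.97908440e-04  7.55771980e-01  6.54834830e-01 -1.41691633e-04]
[341.86096158   0.         321.08267055] -0.02177312683953306 [489.28875245 200.27400764 472.90228737] [[ 0.98901502 -0.14781173 -0.00099371]
 [ 0.14263683  0.95611018 -0.25594542]
 [ 0.03878183  0.25299212  0.96669072]]
```

View pics/w1.png

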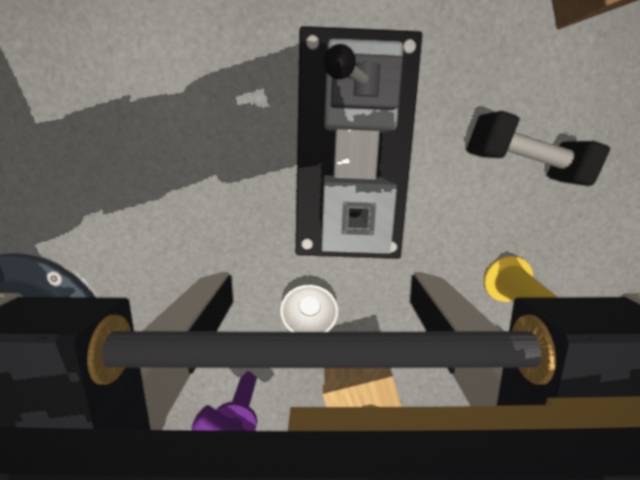

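The wrist view shows the socket at about (358,218), the tower top at x 322–396, y 178–252, and the lever ball at (340,61). I'll crop the socket for precision.

```bash
python3 - <<'E'
from h import *
i=cv2.imread('pics/w1.png')[165:265,310:410];cv2.imwrite('pics/w1c.png',cv2.resize(i,(600,600),interpolation=cv2.INTER_CUBIC))
print(at('w1',358,218,110),at('w1',340,61,165))
E
```

```text
[517.6 122.1 110. ] [514.7 266.9 165. ]
```

View pics/w1c.png

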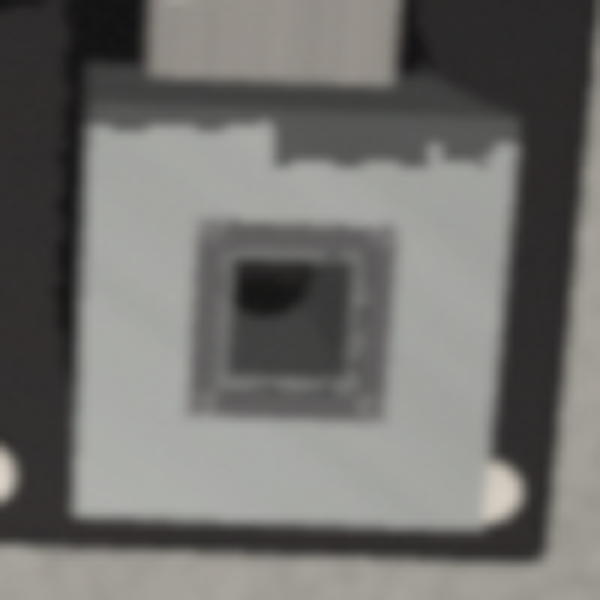

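```bash
python3 - <<'E'
from h import *
g=lambda a,b,z=110:at('w1',309.6+a/6,164.6+b/6,z)
B=[g(*p) for p in((200,220),(397,228),(383,417),(188,412))];I=[g(*p) for p in((232,262),(355,262),(350,375),(228,375))]
print(np.mean(B,0),np.mean(I,0),B)
T=[g(70,517),g(485,530)];print(T)
for C in(B,I):
    d=C[1]-C[0]+C[2]-C[3];e=C[0]-C[3]+C[1]-C[2];print(np.arctan2(d[1],d[0]),np.arctan2(-e[0],e[1]))
d=T[1]-T[0];print(np.arctan2(d[1],d[0]), np.linalg.norm(d))
print('ee->tee',tool([517-480,-272-130.5,0])/150)
E
```

```text
[517.875 122.    110.   ] [517.775 122.3   110.   ] [array([503.9, 142.5, 110. ]), array([538.4, 135.9, 110. ]), array([532.1, 101.7, 110. ]), array([497.1, 107.9, 110. ])]
[array([472.8,  91.3, 110. ]), array([548.5,  77.5, 110. ])]
-0.1821316884849383 -0.18815471396102698
-0.14989688394405015 -0.1572280509765663
-0.18031845384475734 76.94757955907383
ee->tee [-2.62087364e+00  6.26213529e-01 -4.21531895e-04]
```

Emit:
step_arm:
  deltas:
    - [-0.25,0.06,0,0,0,0,0]
    - [-0.5,0.12,0,0,0,0,0]
    - [-0.75,0.17,0,0,0,0,0]
    - [-1,0.23,0,0,0,0,0]

```text
clock: 2.15
ee_pos: [492.1, -24.6, 327.7]
orientation: [-0.0, 0.755, 0.656, 0.0]
wrist_force: [0.2, 0.4, 0.3]
width: 93.2
finger_force: 0.0
```

Emit:
step_arm:
  deltas:
    - [-0.25,0.06,0,0,0,0,0]
    - [-0.5,0.12,0,0,0,0,0]
    - [-0.75,0.17,0,0,0,0,0]
    - [-1,0.23,0,0,0,0,0]

```text
clock: 2.48
ee_pos: [504.3, -178.4, 327.7]
orientation: [-0.0, 0.755, 0.655, 0.0]
wrist_force: [-0.3, 0.5, -0.8]
width: 93.1
finger_force: 0.0
```

Emit:
step_arm:
  deltas:
    - [-0.25,0.06,0,0,0,-0.03,0]
    - [-0.5,0.12,0,0,0,-0.06,0]
    - [-0.7,0.17,0,0,0,-0.077,0]
    - [-0.7,0.17,0,0,0,-0.077,0]
    - [-0.7,0.17,0,0,0,-0.077,0]
    - [-0.7,0.17,0,0,0,-0.077,0]

```text
clock: 2.98
ee_pos: [514.3, -283.9, 327.4]
orientation: [-0.0, 0.672, 0.741, 0.0]
wrist_force: [0.4, -0.7, -1.1]
width: 93.1
finger_force: 0.0
```

```bash
python3 - <<'E'
from h import *
snap('wrist','w2');o=robot.get_obs();print(o['ee_pos'],o['orientation'])
for z in(165,175,185):print(at('w1',340,61,z),at('top1',207.5,219.5,z))
E
```

```text
[ 514.41445336 -283.5695358   327.64949364] [-1.61564224e-04  6.72009645e-01  7.40542370e-01  9.41647215e-05]
[514.7 266.9 165. ] [515.9 264.8 165. ]
[513.9 264.7 175. ] [514.7 262.5 175. ]
[513.  262.6 185. ] [513.6 260.1 185. ]
```

View pics/w2.png

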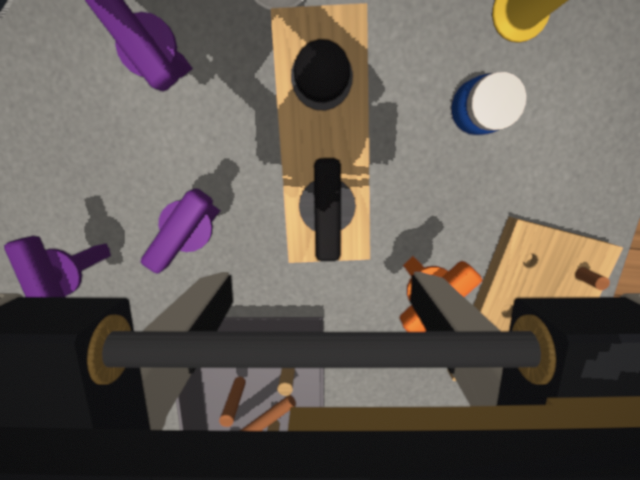

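The bar runs from (328,158) to (327,260) px, width about 315–341, with the flange around (327,204). The bar is nearly vertical in the image.

```bash
python3 - <<'E'
from h import *
i=cv2.imread('pics/w2.png');m=(i.max(2)<45).astype('uint8')
n,l,s,c=cv2.connectedComponentsWithStats(m);k=l[209,328];print(s[k],c[k])
p=np.argwhere(l==k)[:,::-1].astype('float32');r=cv2.minAreaRect(p);print(r)
b=cv2.boxPoints(r);print([at('w2',*q,158) for q in b])
ys=s[k][1]+np.array([20,s[k][3]-15])
M=[at('w2',np.median(p[p[:,1]==y,0]),y,158) for y in ys];print(M)
d=M[0]-M[1];print('bar yaw (of perp)',np.arctan2(-d[0],d[1]))
f=at('w2',*b[b[:,1].argmax()],158)
bot=at('w2',np.median(p[p[:,1]==ys[1],0]),s[k][1]+s[k][3],158);top=at('w2',328,s[k][1],131);print('far/near end',bot,top,(bot+top)/2)
E
```

```text
[ 309  159   34  101 2512] [327.14968153 207.29657643]
((325.5, 209.0), (100.0, 33.0), 90.0)
[array([ 496.2, -224.1,  158. ]), array([ 525.7, -221.2,  158. ]), array([ 536.4, -315.1,  158. ]), array([ 504.6, -318.2,  158. ])]
[array([ 514.1, -240.3,  158. ]), array([ 520.9, -302.4,  158. ])]
bar yaw (of perp) 0.1090662732497916
far/near end [ 522.5 -317.5  158. ] [ 513.8 -223.2  131. ] [ 518.15 -270.35  144.5 ]
```

Emit:
step_arm:
  deltas:
    - [0.085,0.034,0.2,0,0,0,0]
    - [0.085,0.034,0.4,0,0,0,0]
    - [0.085,0.034,0.6,0,0,0,0]
    - [0.085,0.034,0.8,0,0,0,0]
    - [0.085,0.034,0.9,0,0,0,0]
    - [0.085,0.034,1,0,0,0,0]
    - [0.085,0.034,1,0,0,0,0]
  newtons: 40

```text
clock: 3.62
ee_pos: [517.2, -269.6, 175.2]
orientation: [-0.002, 0.672, 0.74, -0.0]
wrist_force: [-0.5, 0.5, 0.6]
width: 92.8
finger_force: 0.0
```

Emit:
step_arm:
  deltas:
    - [0,0,0.1,0,0,0,0]
    - [0,0,0.2,0,0,0,0]
    - [0,0,0.2,0,0,0,0]
    - [0,0,0.2,0,0,0,0.5]
    - [0,0,0.2,0,0,0,0.7]
    - [0,0,0.2,0,0,0,0.8]
    - [0,0,0.2,0,0,0,0.9]
    - [0,0,0.2,0,0,0,1]
    - [0,0,0.2,0,0,0,1]
    - [0,0,0.2,0,0,0,1]
    - [0,0,0.2,0,0,0,1]
    - [0,0,0.2,0,0,0,1]
  newtons: 40

```text
clock: 4.62
ee_pos: [518.1, -271.7, 147.6]
orientation: [-0.0, 0.673, 0.74, -0.0]
wrist_force: [-0.2, -0.1, 0.2]
width: 37.6
finger_force: 0.0
```

Emit:
step_arm:
  deltas:
    - [0,0,0,0,0,0,1]
    - [0,0,0,0,0,0,1]
    - [0,0,0,0,0,0,1]
    - [0,0,0,0,0,0,1]
    - [0,0,0,0,0,0,1]
    - [0,0,0,0,0,0,1]

```text
clock: 5.12
ee_pos: [518.2, -271.7, 147.6]
orientation: [0.0, 0.673, 0.74, 0.0]
wrist_force: [1.1, -1.1, -0.6]
width: 25.5
finger_force: 40.0
```

Emit:
step_arm:
  deltas:
    - [0,0,-0.06,0,0,0,1]
    - [0,0,-0.15,0,0,0,1]
    - [0,0,-0.3,0,0,0,1]
    - [0,0,-0.45,0,0,0,1]
    - [0,0,-0.6,0,0,0,1]
    - [0,0,-0.75,0,0,0,1]
    - [0,0,-0.88,0,0,0,1]
    - [0,0,-1,0,0,0,1]
    - [0,0,-1,0,0,0,1]

```text
clock: 5.87
ee_pos: [518.8, -272.1, 301.5]
orientation: [0.002, 0.673, 0.74, 0.0]
wrist_force: [0.5, -0.3, -2.7]
width: 25.5
finger_force: 40.0
```

```bash
python3 - <<'E'
from h import *
snap('wrist','w3');o=robot.get_obs();print(o['ee_pos'],o['orientation'],o['wrist_force'],o['width'])
print(tool([517.8-o['ee_pos'][0],122.1-o['ee_pos'][1],0])/150)
E
```

```text
[ 518.33685754 -271.85568067  299.13958801] [1.29512738e-03 6.73039283e-01 7.39605575e-01 1.99788328e-04] [-0.76533937 -0.72459534 -3.31384252] 25.682503618161828
[ 2.61506696  0.2434107  -0.00381032]
```

View pics/w3.png

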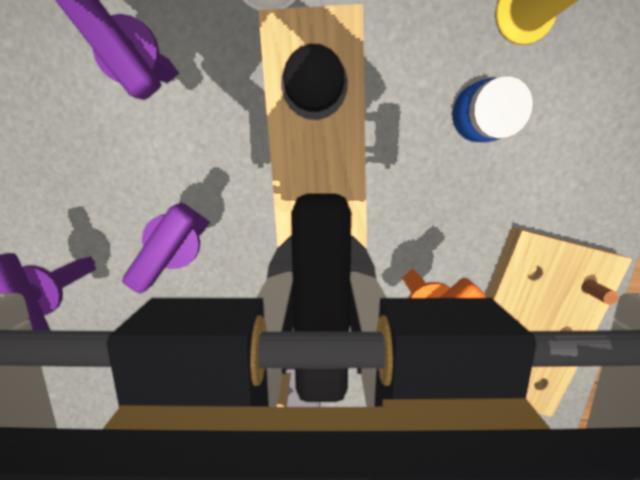

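The tee is lifted and upright; its bar spans rows 194–400 at u≈321. I'll check the offset along the bar.

```bash
python3 - <<'E'
from h import *
e=np.array([518.34,-271.86,299.1]);tx=np.array([-0.095,0.9955,0])
for s in(-3,0,3):
  for dz in(-17,10): print(s,dz,px('w3',e+tx*(50+s)+[0,0,dz]),px('w3',e+tx*(-50+s)+[0,0,dz]))
i=cv2.imread('pics/w3.png');print([int(i[y,321].max()) for y in range(186,206,2)],[int(i[y,321].max()) for y in range(392,412,2)])
E
```

```text
-3 -17 [322.6 197.7] [322.5 375.5]
-3 10 [323.2 207.2] [323.  411.2]
0 -17 [322.6 191.5] [322.5 370.9]
0 10 [323.2 199.9] [323.  406.1]
3 -17 [322.6 185.2] [322.5 366.3]
3 10 [323.2 192.5] [323.  400.9]
[160, 160, 160, 140, 45, 18, 19, 20, 22, 23] [39, 38, 37, 37, 44, 129, 160, 146, 109, 105]
```

Emit:
step_arm:
  deltas:
    - [0.12,0.01,0,0,0,0,1]
    - [0.35,0.03,0,0,0,0,1]
    - [0.6,0.05,0,0,0,0,1]
    - [0.8,0.08,0,0,0,0,1]
    - [1,0.093,0,0,0,0,1]

```text
clock: 6.33
ee_pos: [517.1, -119.3, 296.0]
orientation: [-0.001, 0.673, 0.74, -0.0]
wrist_force: [0.8, 0.4, -3.1]
width: 25.4
finger_force: 40.0
```

Emit:
step_arm:
  deltas:
    - [0.2,0.02,0,0,0,0,1]
    - [0.4,0.04,0,0,0,0,1]
    - [0.6,0.05,0,0,0,0,1]
    - [0.8,0.08,0,0,0,0,1]
    - [1,0.093,0,0,0,0,1]

```text
clock: 6.75
ee_pos: [516.9, 31.1, 296.1]
orientation: [-0.001, 0.673, 0.74, -0.001]
wrist_force: [0.4, 0.2, -3.2]
width: 25.8
finger_force: 40.0
```

Emit:
step_arm:
  deltas:
    - [0.2,0.02,0,0,0,0.02,1]
    - [0.4,0.04,0,0,0,0.04,1]
    - [0.55,0.05,0,0,0,0.06,1]
    - [0.615,0.057,0,0,0,0.08,1]
    - [0.615,0.057,0,0,0,0.089,1]
    - [0.615,0.057,0,0,0,0.089,1]
    - [0.615,0.057,0,0,0,0.089,1]
    - [0.615,0.057,0,0,0,0.089,1]

```text
clock: 7.42
ee_pos: [517.2, 121.8, 296.9]
orientation: [-0.0, 0.769, 0.639, -0.001]
wrist_force: [0.0, -0.1, -3.7]
width: 25.3
finger_force: 40.0
```

```bash
python3 - <<'E'
from h import *
snap('scene','s2');o=robot.get_obs();print(o)
print(tool([517.8-o['ee_pos'][0],122.1-o['ee_pos'][1],0])/150)
w,x,y,z=o['orientation'];print('yaw',np.arctan2(2*y*y-1,2*x*y))
i=cv2.imread('pics/s2.png')[60:310,240:480];cv2.imwrite('pics/s2c.png',cv2.resize(i,None,fx=2.4,fy=2.4))
E
```

```text
{'clock': 7.4667, 'joints': array([ 1.43671543e-01,  2.61117819e-01,  1.62337275e+00, -5.79720348e-05,
        1.25801746e+00,  3.28770715e-01]), 'qvel': array([-0.002208  , -0.00283368, -0.00542173, -0.00086327,  0.00050396,
        0.00281219]), 'joint_efforts': array([ 2.52924096e-01, -4.75909388e+01, -3.13725221e+01,  8.38943361e-02,
       -1.12686900e-02, -9.59992030e-03]), 'ee_pos': array([517.33085484, 121.8110458 , 297.11676909]), 'orientation': array([-2.15385831e-04,  7.69423877e-01,  6.38738356e-01, -4.04781172e-04]), 'wrist_force': array([ 0.11113106,  0.19194757, -2.73488077]), 'ft_torque': array([-0.05590055,  0.12906299,  0.02795733]), 'finger_force': 39.99508559703827, 'width': 25.926193967262556}
[ 2.46902850e-03  2.71971566e-03 -3.16639647e-06]
yaw -0.18508151564441586
```

View pics/s2c.png

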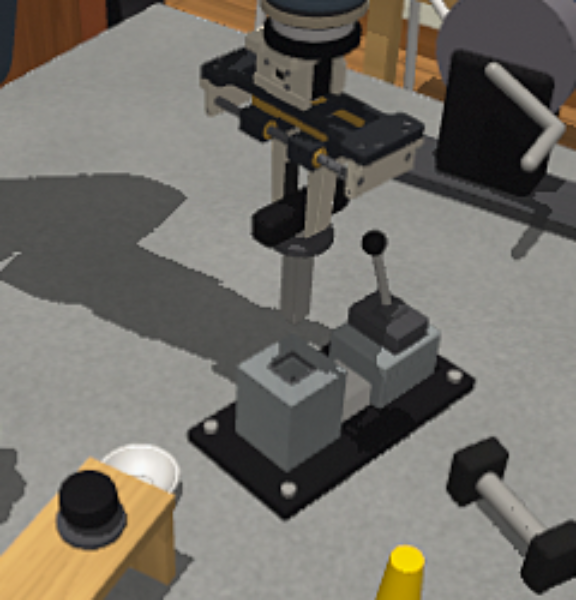

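The tee hangs upright over the socket: shank end at crop (296,320), socket at (293,367). I'll lower it to the mouth, then go by feel.

Emit:
step_arm:
  deltas:
    - [0,0,0.1,0,0,0,1]
    - [0,0,0.2,0,0,0,1]
    - [0,0,0.28,0,0,0,1]
    - [0,0,0.33,0,0,0,1]
    - [0,0,0.35,0,0,0,1]
    - [0,0,0.35,0,0,0,1]
    - [0,0,0.35,0,0,0,1]

```text
clock: 8.05
ee_pos: [517.8, 122.2, 245.6]
orientation: [0.0, 0.77, 0.639, 0.0]
wrist_force: [0.3, -0.4, -2.9]
width: 26.0
finger_force: 40.0
```

Emit:
step_arm:
  deltas:
    - [0,0,0.02,0,0,0,1]
    - [0,0,0.035,0,0,0,1]
    - [0,0,0.05,0,0,0,1]
    - [0,0,0.065,0,0,0,1]
    - [0,0,0.08,0,0,0,1]
    - [0,0,0.08,0,0,0,1]

```text
clock: 8.55
ee_pos: [517.3, 122.2, 232.7]
orientation: [-0.0, 0.77, 0.639, -0.0]
wrist_force: [-0.4, 0.3, -2.0]
width: 25.8
finger_force: 40.0
```

Emit:
step_arm:
  deltas:
    - [0,0,0.012,0,0,0,1]
    - [0,0,0.024,0,0,0,1]
    - [0,0,0.036,0,0,0,1]
    - [0,0,0.048,0,0,0,1]
    - [0,0,0.06,0,0,0,1]
    - [0,0,0.06,0,0,0,1]

```text
clock: 9.05
ee_pos: [517.8, 122.2, 223.9]
orientation: [0.0, 0.77, 0.639, 0.0]
wrist_force: [4.2, -0.1, -5.8]
width: 25.9
finger_force: 40.0
```

Emit:
step_arm:
  deltas:
    - [0,0.005,0,0,0,0,1]
    - [0,0.005,0.012,0,0,0,1]
    - [0,0.005,0.024,0,0,0,1]
    - [0,0.005,0.036,0,0,0,1]
    - [0,0.005,0.036,0,0,0,1]

```text
clock: 9.47
ee_pos: [518.1, 122.1, 218.3]
orientation: [-0.0, 0.77, 0.639, -0.0]
wrist_force: [1.5, -0.2, -3.7]
width: 26.0
finger_force: 40.0
```

Emit:
step_arm:
  deltas:
    - [0,0.002,0.014,0,0,0,1]
    - [0,0.002,0.028,0,0,0,1]
    - [0,0.002,0.042,0,0,0,1]
    - [0,0.002,0.056,0,0,0,1]
    - [0,0.002,0.07,0,0,0,1]
    - [0,0.002,0.084,0,0,0,1]
    - [0,0.002,0.1,0,0,0,1]

```text
clock: 10.05
ee_pos: [518.8, 121.7, 204.3]
orientation: [0.001, 0.769, 0.639, 0.0]
wrist_force: [-4.0, -4.3, 17.3]
width: 25.5
finger_force: 40.0
```

Emit:
step_arm:
  deltas:
    - [0,0,0,0,0,0,1]
    - [0,0,0,0,0,0,1]
    - [0,0,0,0,0,0,1]

```text
clock: 10.3
ee_pos: [518.7, 121.4, 204.0]
orientation: [0.001, 0.769, 0.639, -0.0]
wrist_force: [-1.1, -5.3, 2.9]
width: 25.7
finger_force: 40.0
```

Emit:
step_arm:
  deltas:
    - [-0.004,0,0.006,0,0,0,1]
    - [-0.004,0,0.012,0,0,0,1]
    - [-0.004,0,0.018,0,0,0,1]
    - [-0.004,0,0.024,0,0,0,1]
    - [-0.004,0,0.03,0,0,0,1]
    - [-0.004,0,0.036,0,0,0,1]

```text
clock: 10.8
ee_pos: [518.7, 121.0, 198.5]
orientation: [0.001, 0.769, 0.639, -0.0]
wrist_force: [-0.2, -4.6, 1.3]
width: 26.2
finger_force: 40.0
```

Emit:
step_arm:
  deltas:
    - [0,0,0.006,0,0,0,1]
    - [0,0,0.012,0,0,0,1]
    - [0,0,0.018,0,0,0,1]
    - [0,0,0.024,0,0,0,1]
    - [0,0,0.03,0,0,0,1]
    - [0,0,0.036,0,0,0,1]

```text
clock: 11.3
ee_pos: [518.4, 121.0, 192.9]
orientation: [0.0, 0.769, 0.639, -0.0]
wrist_force: [-1.1, -5.6, 2.0]
width: 25.6
finger_force: 40.0
```

Emit:
step_arm:
  deltas:
    - [0,0,0.005,0,0,0,1]
    - [0,0,0.01,0,0,0,1]
    - [0,0,0.015,0,0,0,1]
    - [0,0,0.02,0,0,0,1]
    - [0,0,0.02,0,0,0,1]

```text
clock: 11.72
ee_pos: [518.4, 121.0, 189.8]
orientation: [0.0, 0.769, 0.639, -0.0]
wrist_force: [-0.5, -5.9, -0.6]
width: 25.7
finger_force: 40.0
```

Emit:
step_arm:
  deltas:
    - [0,0,0.005,0,0,0,1]
    - [0,0,0.01,0,0,0,1]
    - [0,0,0.015,0,0,0,1]
    - [0,0,0.02,0,0,0,1]
    - [0,0,0.02,0,0,0,1]

```text
clock: 12.13
ee_pos: [518.4, 121.0, 186.7]
orientation: [0.0, 0.769, 0.639, -0.0]
wrist_force: [-0.6, -5.4, -0.8]
width: 25.9
finger_force: 40.0
```

Emit:
step_arm:
  deltas:
    - [0,0,0.005,0,0,0,1]
    - [0,0,0.01,0,0,0,1]
    - [0,0,0.015,0,0,0,1]
    - [0,0,0.02,0,0,0,1]

```text
clock: 12.47
ee_pos: [518.5, 121.0, 184.3]
orientation: [0.0, 0.769, 0.639, -0.0]
wrist_force: [-3.4, -4.8, 7.5]
width: 25.9
finger_force: 40.0
```

Emit:
step_arm:
  deltas:
    - [0,0,0.005,0,0,0,1]
    - [0,0,0.01,0,0,0,1]
    - [0,0,0.015,0,0,0,1]
    - [0,0,0.02,0,0,0,1]

```text
clock: 12.8
ee_pos: [518.6, 121.1, 181.8]
orientation: [0.0, 0.769, 0.639, -0.0]
wrist_force: [-3.5, -4.9, 12.7]
width: 25.6
finger_force: 40.0
```

Emit:
step_arm:
  deltas:
    - [0,0,0,0,0,0,1]
    - [0,0,0,0,0,0,1]
    - [0,0,0,0,0,0,1]
    - [0,0,0,0,0,0,1]

```text
clock: 13.13
ee_pos: [518.6, 121.1, 181.7]
orientation: [0.0, 0.769, 0.639, -0.0]
wrist_force: [-3.8, -6.0, 9.7]
width: 26.0
finger_force: 40.0
```

Emit:
step_arm:
  deltas:
    - [0,0,0.003,0,0,0,1]
    - [0,0,0.006,0,0,0,1]
    - [0,0,0.008,0,0,0,1]
    - [0,0,0.008,0,0,0,1]
    - [0,0,0.008,0,0,0,1]
    - [0,0,0.008,0,0,0,1]

```text
clock: 13.63
ee_pos: [518.8, 121.3, 181.3]
orientation: [0.0, 0.77, 0.639, 0.0]
wrist_force: [-5.6, -5.1, 18.0]
width: 25.5
finger_force: 40.0
```

Firm at the stop (about 15 N). Releasing.

Emit:
step_arm:
  deltas:
    - [0,0,0,0,0,0,0.6]
    - [0,0,0,0,0,0,0.5]
    - [0,0,0,0,0,0,0.4]
    - [0,0,0,0,0,0,0.3]
    - [0,0,0,0,0,0,0.3]
    - [0,0,0,0,0,0,0.3]
    - [0,0,0,0,0,0,0.3]
    - [0,0,0,0,0,0,0.3]

```text
clock: 14.3
ee_pos: [518.4, 121.5, 179.7]
orientation: [-0.0, 0.77, 0.639, -0.0]
wrist_force: [-0.4, 0.2, -0.4]
width: 65.1
finger_force: 0.0
```

Emit:
step_arm:
  deltas:
    - [0,0,-0.1,0,0,0,0.3]
    - [0,0,-0.3,0,0,0,0.3]
    - [0,0,-0.5,0,0,0,0.3]
    - [0,0,-0.7,0,0,0,0.3]
    - [0,0,-0.85,0,0,0,0.3]
    - [0,0,-1,0,0,0,0.3]
    - [0,0,-1,0,0,0,0.3]

```text
clock: 14.88
ee_pos: [519.7, 121.7, 334.1]
orientation: [0.002, 0.77, 0.639, 0.003]
wrist_force: [0.2, 0.3, -0.1]
width: 64.9
finger_force: 0.0
```

```bash
python3 - <<'E'
from h import *
snap('scene','s3');snap('wrist','w4');o=robot.get_obs();print(o['ee_pos'],o['orientation'],o['width'])
L=[('sc1',395.9,160.8),('w1',340,61)]
A=0;b=0
for f,u,v in L:
    c,d=ray(f,u,v);d/=np.linalg.norm(d);M=np.eye(3)-np.outer(d,d);A=A+M;b=b+M@c
print('ball',np.linalg.solve(A,b))
a=cv2.imread('pics/s3.png')[60:310,240:480];w=cv2.imread('pics/w4.png')[0:300,180:480]
cv2.imwrite('pics/c4.png',np.hstack([cv2.resize(a,(400,416)),cv2.resize(w,(400,416))]))
E
```

```text
[518.51096035 121.49080056 329.95668793] [2.73143597e-04 7.69535864e-01 6.38603360e-01 4.77255706e-04] 64.99502024097946
ball [514.41109498 265.42860269 173.27761269]
```

View pics/c4.png

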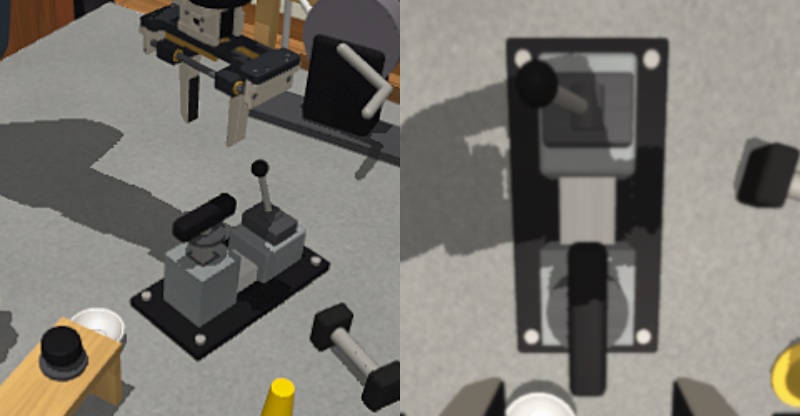

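The tee stands upright in the socket, clear of the gripper, and the lever is still open (ball triangulated at about (514,265,173)). Next I'll go beside the lever with fingers shut.

Emit:
step_arm:
  deltas:
    - [0.15,-0.1,0,0,0,0,1]
    - [0.35,-0.22,0,0,0,0,1]
    - [0.55,-0.34,0,0,0,0,1]
    - [0.75,-0.46,0,0,0,0,1]
    - [0.935,-0.57,0,0,0,0,1]
    - [0.935,-0.57,0.15,0,0,0,1]
    - [0.935,-0.57,0.3,0,0,0,1]
    - [0.935,-0.57,0.45,0,0,0,1]
    - [0.935,-0.57,0.55,0,0,0,1]
    - [0.935,-0.57,0.55,0,0,0,1]
    - [0.935,-0.57,0.55,0,0,0,1]
    - [0.935,-0.57,0.55,0,0,0,1]
  newtons: 20

```text
clock: 15.98
ee_pos: [460.5, 275.1, 247.7]
orientation: [0.0, 0.77, 0.639, 0.0]
wrist_force: [-0.2, -0.2, -0.6]
width: 0.5
finger_force: 0.0
```

Emit:
step_arm:
  deltas:
    - [0,0,0.15,0,0,0,1]
    - [0,0,0.3,0,0,0,1]
    - [0,0,0.45,0,0,0,1]
    - [0,0,0.55,0,0,0,1]
    - [0,0,0.55,0,0,0,1]

```text
clock: 16.4
ee_pos: [459.5, 274.6, 163.0]
orientation: [-0.0, 0.77, 0.639, -0.002]
wrist_force: [-0.2, -0.6, -0.8]
width: 0.5
finger_force: 0.0
```

Push along tool +y.

Emit:
step_arm:
  deltas:
    - [0,0.06,0,0,0,0,1]
    - [0,0.12,0,0,0,0,1]
    - [0,0.18,0,0,0,0,1]
    - [0,0.24,0,0,0,0,1]
    - [0,0.29,0,0,0,0,1]
    - [0,0.34,0,0,0,0,1]
    - [0,0.38,0,0,0,0,1]
    - [0,0.42,0,0,0,0,1]
    - [0,0.46,0,0,0,0,1]
    - [0,0.5,0,0,0,0,1]

```text
clock: 17.23
ee_pos: [534.4, 261.1, 164.7]
orientation: [-0.0, 0.77, 0.639, -0.0]
wrist_force: [-1.1, -0.1, -0.4]
width: 0.5
finger_force: 0.4
```

Emit:
step_arm:
  deltas:
    - [0,0.03,0,0,0,0,1]
    - [0,0.05,0,0,0,0,1]
    - [0,0.07,0,0,0,0,1]
    - [0,0.09,0,0,0,0,1]
    - [0,0.11,0,0,0,0,1]

```text
clock: 17.65
ee_pos: [550.3, 258.2, 164.7]
orientation: [-0.0, 0.769, 0.639, -0.0]
wrist_force: [-2.0, 0.4, -0.2]
width: 0.5
finger_force: 0.5
```

Emit:
step_arm:
  deltas:
    - [0,0.015,0,0,0,0,1]
    - [0,0.03,0,0,0,0,1]
    - [0,0.04,0,0,0,0,1]
    - [0,0.05,0,0,0,0,1]

```text
clock: 17.98
ee_pos: [554.9, 257.3, 164.4]
orientation: [-0.002, 0.77, 0.639, -0.003]
wrist_force: [-22.8, 4.7, 11.8]
width: 0.4
finger_force: 12.3
```

```bash
python3 - <<'E'
from h import *
snap('scene','s4');o=robot.get_obs();print(o['ee_pos'],o['wrist_force'],o['finger_force'])
cv2.imwrite('pics/s4c.png',cv2.resize(cv2.imread('pics/s4.png')[110:290,300:460],None,fx=3,fy=3))
for s in(27,33,40):
  h=(80**2-s*s)**.5;print(s,px('s4',[543.5+s*.983,259.7-s*.184,99+h]))
E
```

```text
[554.79801911 257.34331244 164.44594676] [-18.99025694   2.82826206   9.17201037] 9.528429731726646
27 [413.3 171.3]
33 [415.1 173.3]
40 [417.2 175.9]
```

View pics/s4c.png

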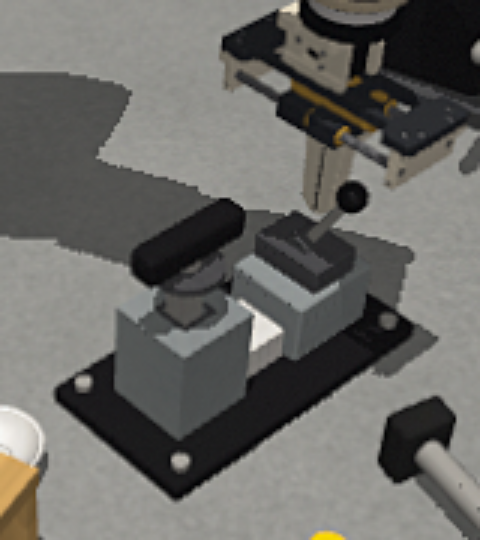

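The ball is at (417,175) px, matching +40 mm, so it is at end of travel (20 N end-stop feel). Backing off and up.

Emit:
step_arm:
  deltas:
    - [0,-0.05,0,0,0,0,1]
    - [0,-0.15,0,0,0,0,1]
    - [0,-0.3,0,0,0,0,1]
    - [0,-0.4,0,0,0,0,1]
    - [0,-0.4,-0.2,0,0,0,1]
    - [0,-0.4,-0.4,0,0,0,1]
    - [0,-0.4,-0.6,0,0,0,1]
    - [0,-0.4,-0.8,0,0,0,1]
    - [0,-0.4,-0.8,0,0,0,1]
    - [0,-0.4,-0.8,0,0,0,1]

```text
clock: 18.87
ee_pos: [499.2, 268.1, 286.3]
orientation: [0.001, 0.77, 0.639, 0.002]
wrist_force: [-0.2, -0.1, -0.6]
width: 0.6
finger_force: 0.0
```

```bash
python3 - <<'E'
from h import *
snap('scene','s5')
a,b=[cv2.imread(f'pics/{f}.png')[165:290,310:460].astype(int) for f in('s4','s5')]
print('dark ball px', np.argwhere(cv2.imread('pics/s5.png')[168:184,408:428].max(2)<40).mean(0)+[168,408])
print('changed px in tee area',(abs(a-b).max(2)[:,:80]>60).sum())
print(robot.get_obs()['wrist_force'],robot.close_job())
E
```

```text
dark ball px [175.625  416.6875]
changed px in tee area 546
the job is handed in; nothing more can be done
[-0.17352737  0.45588595 -0.7941024 ] None
```

The T-handle is in the socket, pressed to the stop at an estimated 15 N and let go; the clamp lever is fully over, the robot is clear and the job is handed in after about 19 s, with no verdict returned and no direct reading of the stop force after release.

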